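# Empty the battery pan into the sliding collecting box

## Robot

A 6-joint arm with a two-finger parallel gripper is mounted at the origin on the work surface. World frame = base frame: x ahead of the robot, y to its left, z up, the work surface at z = 0. Lengths are in mm, angles in rad, forces in N, time in s.
With the tool pointing down it reaches from about 250 to 775 mm from the base axis. Payload 4 kg.
Tool frame: the origin (TCP) lies midway between the tips of the shut fingers; the grasp point (between the pads) lies 19 mm behind it; z points along the fingers, y is the direction in which the jaws open and shut (so a half turn about z gives the same grasp; the last joint's range is limited). The gripper opens to 94 mm and grips with 3 to 60 N. Pads are 16 mm wide; open, the fingers measure 119 mm over their backs; the gripper's body (75 mm by 177 mm) begins 78 mm behind the grasp point.
Start: joints at [-1.283, 0.087, 1.371, -0, 1.684, -0.103], TCP at [209.51, -508.553, 205.506] pointing down, gripper open.
Joint ranges: [-3.1, 3.1], [-0.76, 2.03], [0.27, 2.55], [-1.08, 4.22], [0.17, 2.65], [-2.57, 2.57]. Speed limits (rad/s): [2.79, 2.79, 3.14, 3.14, 3.14, 3.14].

## Interface

Orientations are given as [roll, pitch, yaw] about the fixed x, y, z axes, in that order (R = Rz(yaw) Ry(pitch) Rx(roll)).
In Python, from station import env gives the robot as it stands.
- The arm moves only by the tool play_rows, never from a script. Its argument "moves" is a list that holds one entry, the list of rows, each a list of 7 numbers: the shift along the tool's x, y, z in mm, then the turn, a rotation vector about the tool's x, y, z in rad, then the closure in counts, from 0 (fully open) to 255 (shut). A call has 1 to 20 rows; each row is the pose to reach, as a shift and turn from the pose commanded when the call began, along the tool's axes at that moment; what a row does not reach only later rows make up. A row lasts 1/10 s, in which the tool goes at most 50 mm and 8.59 degrees, less where a joint would pass 70% of its speed; a pose out of reach is approached as far as the arm can. A call with a gripper value outside its range is refused whole. The fingers move at their own pace and stop on an object; the grip force is fixed at half the most. Time passes only in rows, so rows that repeat a pose let the fingers close. It gives the time, the measured TCP pose, the force and the opening at its end, in the units of the state.
- env.state(): the state, without advancing time (a new reading comes with each control period).
- env.read_camera(name): name is "scene" or "top" or "wrist"; returns the picture (400x640x3 uint8, red, green, blue); there is no depth.
- env.calibration(name): a dict with "fx", "fy", "cx", "cy" (pixels), "distortion" ([k1, k2, p1, p2, k3] as OpenCV has them; the pictures are not rectified), "world_to_cam" (4x4, takes a point from world to camera coordinates). Camera axes: x right, y down, z forward; pixel columns grow to the right and rows downward; lengths in mm; the calibration is good to about 2 mm. A picture is of the moment at which its call begins: read the wrist's pose just before it. calibration takes no time and is no camera call; for the wrist camera it gives the pose at the moment of the call.
- env.close_job(): hands the job in, once; it reports no verdict.
Trained networks look in the newest picture that a camera, given by its name, has taken for a name from the list of things; names that differ only in an ending like _2 or _b are one class to them, and where a whole thing is asked for, a point or a joint stands for the part that bears it (a point fixed in the world has none). Each returns a list of dicts, best first, with "p" (0 to 1); they miss things now and then, are a little off and sometimes report something else, mostly with a low value. They report only what shows in the picture. A call takes as long as a camera call.
- env.find_in(camera, query): "bbox" ([left, top, right, bottom] in pixels, round what is visible of it).
- env.trace(camera, query): "region" (400x640 bool, what is visible of it) and "bbox" ([left, top, right, bottom] in pixels, round what is visible of it).
- env.place_of(camera, query): "at" ([column, row] in pixels: a listed point, or the origin of a listed thing).
The state is a dict: "time": time; "joint_positions": joint angles; "joint_velocities": joint speeds; "joint_torque": joint torques, N m; "tcp_pos": TCP position; "tcp_rot": TCP orientation; "wrist_force": force on the tool from outside, world axes, zero at the start; "ft_torque": the same for the moment, N m; "gripper_width": finger opening in mm.
Only numpy, scipy, OpenCV 4.12 (cv2) and the standard library are available. Lean on these libraries where they do the work, as an engineer would, in place of code of your own. Each camera call takes 0.05 s, during which the arm holds its last target.

## Task

On the slide rail, push the carriage until its square box (not the round pot beside it) stands centred under the fixed spout. Then press the spout's paddle well down from above to tip the pan, so that both used battery cells drop into the square box, and leave the box there under the spout.

Things in the scene. Friction and masses are not known exactly. Their poses are not given: they have to be found in the camera images.
- box (a point): Centre of the inner floor (32 mm above table) of the square grey box on the carriage: 120 x 120 mm outside, walls 4, rim 54 mm above this point. x: across the rail, away from the robot; y: along the rail to the left; z up; rail turned up to 12 deg. A round 88 mm pot rides at y = +112 mm. It starts 90-240 mm on the spout's -y side. The similar loose box behind the rail is not meant.
- grip (a point): Centre of the top face of the carriage's black upright grip block, 28 (x) x 20 (y) mm, 51 mm tall above a thin arm, top 79 mm above the table, 150 mm in front (-x) of the box centre. Axes as box. Pinch or push it: the carriage (0.4-0.65 kg) slides only along y, about 2 N friction, stays where left, and can go at least 35 mm past the spout.
- spout (a point): Centre of the open bottom mouth, 96 mm above the table, of the fixed upright sheet-metal duct (78 x 80 mm, top at 172 mm) over the rail. Axes as box. The box is centred when its point has this point's y along the rail; x then agrees by itself. Behind it (+x) a steel tipping pan with the cells, hinged at x +35, z +59 mm, 113 mm long, empties into the duct.
- paddle (a point): Centre of the top of the black paddle, 40 x 34 mm, on a side lever at x -56, y +85, z +104 mm from spout at rest (200 mm above table; slopes 25 deg, front edge higher). Pressed straight down with 1-3 N it tips the pan; hard stop about 60 mm down, shifting under 11 mm in x. At 45 mm down the pan tilts 21 deg and the cells roll out within a second. Springs back.
- cell_a: Used AA-size battery cell, cylinder 50 mm long, 14.5 mm thick, 23 g, black sleeve, bare steel end. Starts lying across the tipping pan, towards its rear wall, and rolls when the pan tips. Origin at the centre; its y axis runs along its length.
- cell_b: Used AA-size battery cell, cylinder 50 mm long, 14.5 mm thick, 23 g, black sleeve, bare steel end. Starts lying across the tipping pan, towards its rear wall, and rolls when the pan tips. Origin at the centre; its y axis runs along its length.

How it is judged (in metres and radians):
On the way, in this order (a step that is already met when the one before it is completed fails the run):
1. the square box stands under the spout, within 18 mm along the rail (y of box in the frame of spout between -0.018 and 0.018 m), for 0.2 s.
2. the paddle is pressed down (by at least 7 mm) with the box still under the spout (y of box in the frame of spout between -0.02 and 0.02 m and z of paddle in the frame of spout below 0.098 m), for 0.1 s.
3. both cells are in the square box (x of cell_a in the frame of box between -0.056 and 0.056 m and y of cell_a in the frame of box between -0.056 and 0.056 m and z of cell_a in the frame of box between 0 and 0.05 m and x of cell_b in the frame of box between -0.056 and 0.056 m and y of cell_b in the frame of box between -0.056 and 0.056 m and z of cell_b in the frame of box between 0 and 0.05 m), for 0.2 s.
At the end, for the whole second after the job is handed in: Both battery cells lie at rest inside the square box on the carriage (centres within its walls and below its rim), and the box stands under the spout, centred within 20 mm along the rail (all of step 3 and y of box in the frame of spout between -0.02 and 0.02 m and linear speed of each of cell_a, cell_b below 0.05 m/s); the robot touches nothing.
It also fails if it takes over 51 s, if anything falls off the work surface, if the arm or the gripper's body presses on something with over 40 N, if the wrist force passes 120 N, or if a joint passes its speed limit or range.

## Working session

There is one attempt and no reset: what is moved stays moved. The work goes in short steps, Python scripts to look and compute and a tool call to move; the robot and the scene stay as the last step left them, time stands still between calls to the robot, and variables do not carry over. Pictures are saved under pics/ and viewed, and the job is handed in when it is done.

Besides the shell and the picture viewer there is one more tool, called after "Emit:" by a JSON object that holds its "method" and its "body", one argument or row to a line. play_rows: Moves the arm, as the interface text tells. Its arguments: {"type":"object","properties":{"moves":{"type":"array"}},"required":["moves"]}

```bash
mkdir -p pics; ls; python3 - <<'E'
from station import env
import cv2,numpy as np
s=env.state(); print(s)
for c in ("scene","top"):
    im=env.read_camera(c); cv2.imwrite(f"pics/{c}0.png",im[:,:,::-1])
    k=env.calibration(c); print(c,{a:(np.round(b,3).tolist()) for a,b in k.items()})
    for q in ("box","grip","spout","paddle"):
        print(q,[(np.round(d["at"],1).tolist(),round(d["p"],2)) for d in env.place_of(c,q)][:3])
print(env.state()["time"])
E
```

```text
pics
{'time': 0.0, 'joint_positions': array([-1.28308865e+00,  8.79578272e-02,  1.37222194e+00,  8.70002172e-06,
        1.68359067e+00, -1.03096626e-01]), 'joint_velocities': array([ 0.00045218, -0.00015611,  0.00055357,  0.00152164,  0.00103269,
        0.00076648]), 'joint_torque': array([-1.29118296e-03, -3.40178096e+01, -3.02427399e+01,  7.14873383e-02,
        3.28594493e-02, -1.74272823e-04]), 'tcp_pos': array([ 209.35993493, -508.01436052,  204.31902108]), 'tcp_rot': array([-3.13942732e+00, -2.32725567e-04,  3.90805024e-01]), 'wrist_force': array([-0.0491183 , -0.50991056, -0.02906849]), 'ft_torque': array([ 0.00515876, -0.03915772, -0.01881122]), 'gripper_width': 94.08769938105769}
scene {'fx': 465.965, 'fy': 465.965, 'cx': 317.533, 'cy': 201.57, 'distortion': [-0.108, 0.0, 0.0, 0.0, 0.0], 'world_to_cam': [[0.54, 0.842, -0.005, -340.766], [0.707, -0.457, -0.54, -367.427], [-0.456, 0.288, -0.842, 1138.398], [0.0, 0.0, 0.0, 1.0]]}
box [([260.1, 294.0], 0.65)]
grip [([203.0, 220.7], 0.92)]
spout [([321.1, 154.4], 0.44)]
paddle [([319.7, 155.6], 0.61)]
top {'fx': 399.424, 'fy': 399.424, 'cx': 316.312, 'cy': 204.622, 'distortion': [0.0, 0.0, 0.0, 0.0, 0.0], 'world_to_cam': [[0.029, -0.999, -0.033, -15.881], [-0.989, -0.024, -0.147, 644.808], [0.146, 0.037, -0.989, 756.931], [0.0, 0.0, 0.0, 1.0]]}
box [([385.9, 192.2], 0.72)]
grip [([404.4, 262.3], 0.91)]
spout []
paddle [([295.0, 221.0], 0.63)]
0.5
```

View pics/scene0.png

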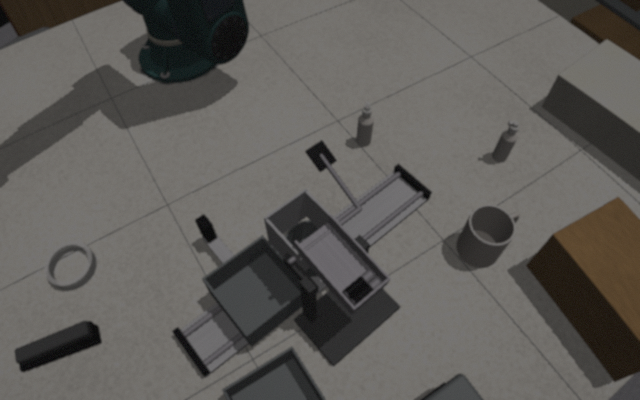

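View pics/top0.png

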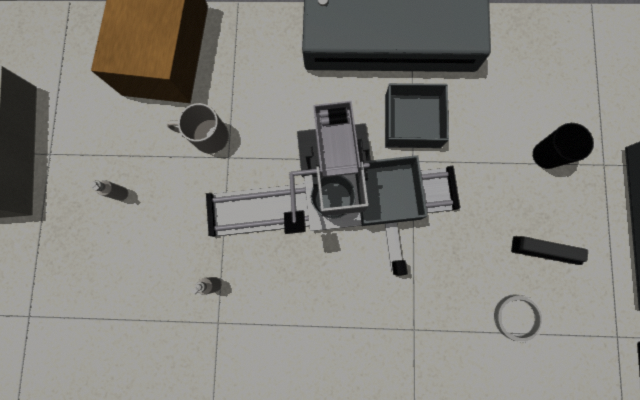

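The scene picture shows the box at about (255,285), the grip at (205,227) and the paddle at (320,155). In the top picture the box is at (392,190), the grip at (400,267), the paddle at (294,222) and the duct near (342,188). I'll zoom in to get corners for a joint fit.

```bash
python3 - <<'E'
import cv2,numpy as np
def z(n,x0,y0,x1,y1,f,o):
    im=cv2.imread(n)[y0:y1,x0:x1]; im=np.clip(im*1.8,0,255).astype('u1')
    im=cv2.resize(im,None,fx=f,fy=f,interpolation=cv2.INTER_CUBIC)
    for x in range((x0+19)//20*20,x1,20):
        cv2.putText(im,str(x),((x-x0)*f,8),0,.35,(0,255,255),1); cv2.line(im,((x-x0)*f,10),((x-x0)*f,16),(0,255,255),1)
    for y in range((y0+19)//20*20,y1,20):
        cv2.putText(im,str(y),(0,(y-y0)*f+4),0,.35,(0,255,255),1); cv2.line(im,(24,(y-y0)*f),(30,(y-y0)*f),(0,255,255),1)
    cv2.imwrite(o,im)
z("pics/top0.png",280,150,440,280,5,"pics/topz.png") if 0 else z("pics/top0.png",275,90,435,280,3,"pics/topz.png")
z("pics/scene0.png",190,130,390,350,2,"pics/scz.png") if 0 else z("pics/scene0.png",190,130,390,330,3,"pics/scz.png")
E
```

```text
(no output)
```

View pics/topz.png

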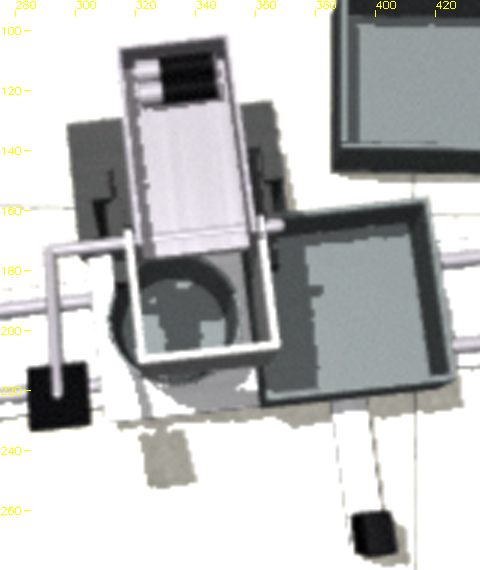

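View pics/scz.png

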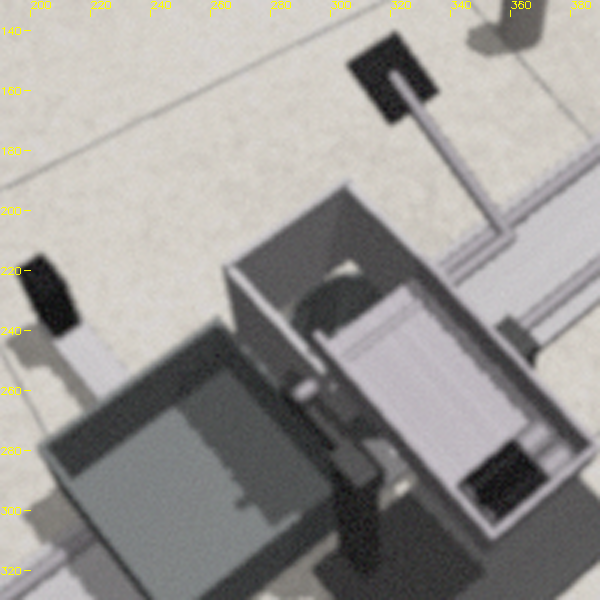

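```bash
cat > h.py <<'E'
from station import env
import cv2,numpy as np
from scipy.optimize import least_squares
def proj(c,P):
    k=env.calibration(c); M=np.array(k["world_to_cam"])
    K=np.array([[k["fx"],0,k["cx"]],[0,k["fy"],k["cy"]],[0,0,1]])
    r,_=cv2.Rodrigues(M[:3,:3]); return cv2.projectPoints(np.array(P,float).reshape(-1,3),r,M[:3,3],K,np.array(k["distortion"],float))[0].reshape(-1,2)
def R(t): return np.array([[np.cos(t),-np.sin(t)],[np.sin(t),np.cos(t)]])
def w(p,base,l):
    sx,sy,t,d=p[:4]; o=np.array([sx,sy])+R(t)@(np.array(l[:2],float)+([0,d] if base=='b' else 0)); return [*o,l[2]]
def fit(obs,p0=(480,0,0,-120)):
    f=lambda p: np.concatenate([(proj(c,w(p,b,l))[0]-uv) for c,b,l,uv in obs])
    s=least_squares(f,p0,loss='soft_l1',f_scale=1.5); return s.x,f(s.x).reshape(-1,2)
E
python3 - <<'E'
from h import *
obs=[('top','s',(-39,40,172),(322.3,210.3)),('top','s',(-39,-40,172),(367.3,205.7)),
('top','b',(-60,-60,86),(426,216.7)),('top','b',(60,-60,86),(417.7,156.7)),('top','b',(-60,60,86),(362.7,224.7)),
('top','b',(-150,0,79),(399,266)),('top','s',(-56,85,200),(295,222)),('scene','s',(-56,85,200),(320.5,156)),
('scene','s',(-39,40,172),(305.7,192)),('scene','s',(-39,-40,172),(266,218.7)),('scene','b',(-60,60,86),(262.7,237.3)),('scene','b',(-60,-60,86),(204.3,279)),('scene','b',(-150,0,79),(203,220))]
p,r=fit(obs); print(p.round(3),np.degrees(p[2]))
for o,e in zip(obs,r): print(o[0],o[1],o[2],e.round(1))
print('box',w(p,'b',(0,0,32)),'grip',w(p,'b',(-150,0,79)),'grip target',w(p,'s',(-150,0,79)),'paddle',w(p,'s',(-56,85,200)))
E
```

```text
[660.946 -46.551   6.412 -95.136] 367.39834226797143
top s (-39, 40, 172) [-1.1 -0. ]
top s (-39, -40, 172) [ 1.  -0.3]
top b (-60, -60, 86) [-0.  -0.1]
top b (60, -60, 86) [-0.5 -1.4]
top b (-60, 60, 86) [ 0.  -1.6]
top b (-150, 0, 79) [0.9 1.7]
top s (-56, 85, 200) [-0.7 -0.8]
scene s (-56, 85, 200) [0.3 0.2]
scene s (-39, 40, 172) [-0.3 -2.5]
scene s (-39, -40, 172) [-2.9  0. ]
scene b (-60, 60, 86) [ 0.6 -2. ]
scene b (-60, -60, 86) [-2.3 -0.4]
scene b (-150, 0, 79) [1.  1.6]
box [np.float64(673.195915444237), np.float64(-140.89523455601272), 32] grip [np.float64(524.4446821848641), np.float64(-160.2102702488507), 79] grip target [np.float64(512.1942773441424), np.float64(-65.86600617588093), 79] paddle [np.float64(594.4665299607412), np.float64(30.530448371942228), 200]
```

```bash
cat >> h.py <<'E'
from scipy.spatial.transform import Rotation as Ro
def delta(target,yaw,tilt=0):
    s=env.state(); A=Ro.from_euler('xyz',s["tcp_rot"]); B=Ro.from_euler('xyz',[np.pi,tilt,yaw])
    print('t',s["time"],'tcp',s["tcp_pos"].round(1),s["tcp_rot"].round(3),'F',s["wrist_force"].round(1),'w',round(s["gripper_width"],1))
    print('shift',A.inv().apply(np.array(target)-s["tcp_pos"]).round(1),'turn',(A.inv()*B).as_rotvec().round(3))
E
python3 -c "
from h import *
delta((524.4,-160.2,150),.129); delta((524.4,-160.2,45),.129)"
```

```text
t 0.5 tcp [ 209.5 -508.5  205.5] [-3.142  0.     0.391] F [-0.1 -0.2  0.7] w 94.2
shift [ 423.8 -202.1   55.5] turn [-0.     0.     0.262]
t 0.5 tcp [ 209.5 -508.5  205.5] [-3.142  0.     0.391] F [-0.1 -0.2  0.7] w 94.2
shift [ 423.8 -202.1  160.5] turn [-0.     0.     0.262]
```

Emit:
{"method": "play_rows", "body": {
  "moves": [
    [[42,-20,5,0,0,0.03,0],[85,-40,11,0,0,0.06,0],[127,-60,16,0,0,0.09,0],[170,-81,22,0,0,0.12,0],[212,-101,28,0,0,0.15,0],[254,-121,33,0,0,0.18,0],[297,-141,39,0,0,0.21,0],[339,-162,44,0,0,0.24,0],[381,-182,50,0,0,0.262,0],[424,-202,55,0,0,0.262,0],[424,-202,55,0,0,0.262,0],[424,-202,55,0,0,0.262,0]]
  ]
}}

```text
time: 1.7
tcp_pos: [524.7, -159.6, 150.2]
tcp_rot: [3.141, 0.001, 0.131]
wrist_force: [0.7, 0.2, -0.2]
gripper_width: 94.2
```

```bash
python3 -c "
from h import *
delta((524.4,-160.2,45),.129)
for c in ('top','wrist'):
  im=env.read_camera(c); cv2.imwrite(f'pics/{c}1.png',np.clip(im[:,:,::-1]*1.5,0,255).astype('u1'))
for n in ('grip',): print([(d['at'],d['p']) for d in env.place_of('wrist',n)])
print(proj('wrist',[[524.4,-160.2,79]]))
"
```

```text
t 1.7 tcp [ 524.7 -159.6  150.2] [3.141e+00 1.000e-03 1.310e-01] F [ 0.7  0.2 -0.2] w 94.2
shift [ -0.3   0.5 105.2] turn [0.    0.001 0.002]
[([317.6, 206.3], 0.91)]
[[313.87018578 204.20972552]]
```

View pics/wrist1.png

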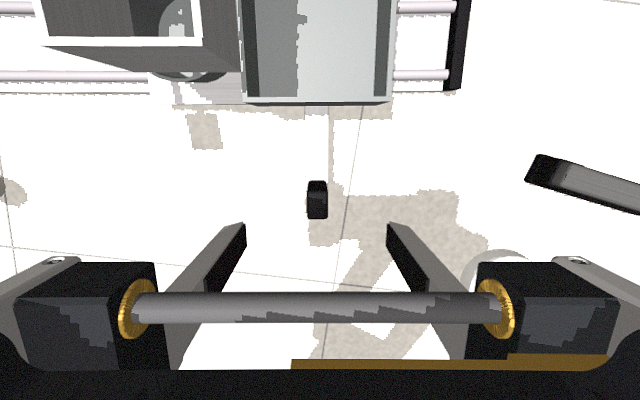

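The wrist view shows the grip block at about (317,203), midway between the fingers and within 4 px of the prediction. I'll descend and pinch it.

Emit:
{"method": "play_rows", "body": {
  "moves": [
    [[0,0,30,0,0,0,0],[0,0,60,0,0,0,0],[0,0,85,0,0,0,0],[0,0,105,0,0,0,60],[0,0,105,0,0,0,130],[0,0,105,0,0,0,170],[0,0,105,0,0,0,200],[0,0,105,0,0,0,220],[0,0,105,0,0,0,230],[0,0,105,0,0,0,230],[0,0,105,0,0,0,230]]
  ]
}}

```text
time: 2.95
tcp_pos: [524.8, -160.3, 45.8]
tcp_rot: [3.141, -0.001, 0.129]
wrist_force: [0.5, -0.1, -0.5]
gripper_width: 33.7
```

```bash
python3 -c "
from h import *
delta((512.2,-65.9,45),.129)"
```

```text
t 2.95 tcp [ 524.8 -160.3   45.8] [ 3.141e+00 -1.000e-03  1.290e-01] F [ 0.5 -0.1 -0.5] w 33.7
shift [ -0.4 -95.2   0.8] turn [ 0.    -0.001  0.   ]
```

Emit:
{"method": "play_rows", "body": {
  "moves": [
    [[0,0,0,0,0,0,235],[0,0,0,0,0,0,235],[0,0,0,0,0,0,235],[0,-3,0,0,0,0,235],[0,-10,0,0,0,0,235],[0,-19,0,0,0,0,235],[0,-28,0,0,0,0,235],[0,-37,0,0,0,0,235],[0,-46,0,0,0,0,235],[0,-55,0,0,0,0,235],[0,-64,0,0,0,0,235],[0,-73,0,0,0,0,235],[0,-81,0,0,0,0,235],[0,-87,0,0,0,0,235],[0,-92,0,0,0,0,235],[0,-95,0,0,0,0,235],[0,-95,0,0,0,0,235]]
  ]
}}

```text
time: 4.65
tcp_pos: [511.6, -65.1, 45.5]
tcp_rot: [-3.14, 0.002, 0.129]
wrist_force: [-5.4, -0.6, 4.3]
gripper_width: 19.9
```

```bash
python3 -c "
from h import *
delta((512.2,-65.9,45),.129)
for c in ('top','scene'):
  im=env.read_camera(c); im=im[90:290,260:430] if c=='top' else im[130:330,190:390]
  im=cv2.resize(im,None,fx=3,fy=3,interpolation=cv2.INTER_CUBIC)
  cv2.imwrite(f'pics/{c}2.png',np.clip(im[:,:,::-1]*1.8,0,255).astype('u1'))
"
```

```text
t 4.65 tcp [511.6 -65.1  45.5] [-3.14e+00  2.00e-03  1.29e-01] F [-5.4 -0.6  4.3] w 19.9
shift [0.5 0.9 0.5] turn [-0.001  0.002  0.   ]
```

View pics/top2.png

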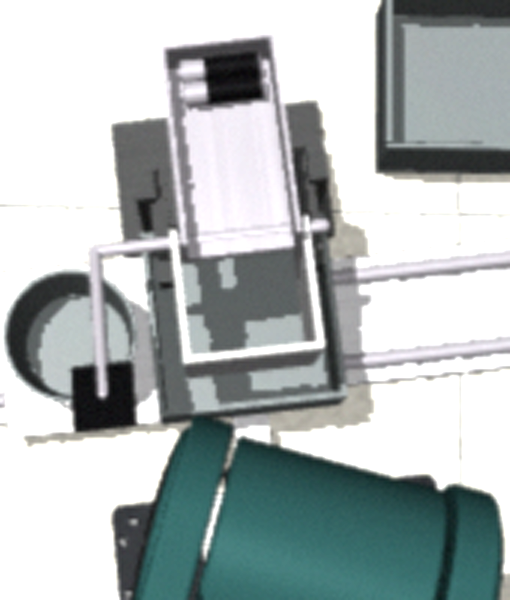

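View pics/scene2.png

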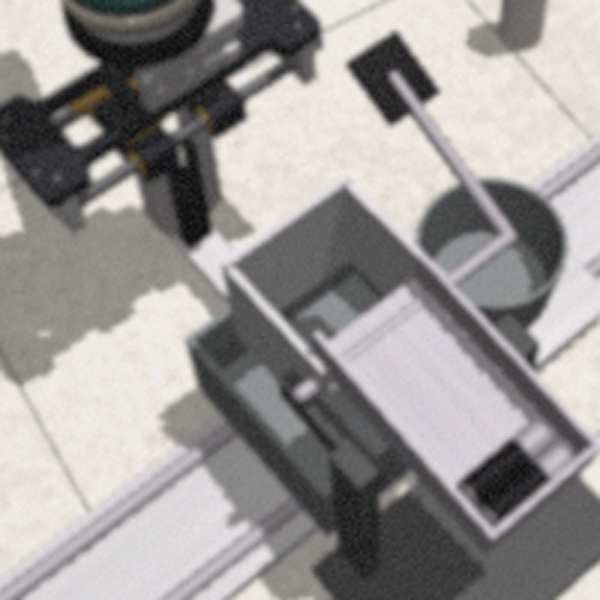

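The box is now under the duct. In the top picture its front rim corners are at about (314,229) and (375,223). I'll refit to check how well it's centred.

```bash
python3 - <<'E'
from h import *
obs=[('top','s',(-39,40,172),(322.3,210.3)),('top','s',(-39,-40,172),(367.3,205.7)),('top','s',(-56,85,200),(295,222)),('scene','s',(-56,85,200),(320.5,156)),
('scene','s',(-39,40,172),(305.7,192)),('scene','s',(-39,-40,172),(266,218.7)),
('top','b',(-60,-60,86),(374.7,222.7)),('top','b',(-60,60,86),(314.3,229)),('scene','b',(-60,-60,86),(254,245))]
p,r=fit(obs,(661,-46,.129,0)); print(p.round(3)); print(r.round(1))
o2=[o for o in obs if o[0]=='top']; p,r=fit(o2,(661,-46,.129,0)); print(p.round(3)); print(r.round(1))
delta((512.2,-65.9,150),.129)
E
```

```text
[ 6.61558e+02 -4.53240e+01  1.50000e-01  1.20500e+00]
[[-1.3  0. ]
 [ 0.7 -1.2]
 [-0.6 -0.2]
 [-0.1 -0.1]
 [-0.1 -2.7]
 [-2.   0.6]
 [ 0.4 -1.9]
 [-2.  -0.4]
 [-1.7 -0.6]]
[ 6.60074e+02 -4.70440e+01  1.32000e-01  4.47000e-01]
[[-0.7  0.6]
 [ 1.3  0.1]
 [-0.3 -0.1]
 [ 1.2 -0.5]
 [-1.4 -0.1]]
t 4.75 tcp [511.6 -65.1  45.5] [-3.14e+00  2.00e-03  1.29e-01] F [-4.8 -0.5  3. ] w 20.3
shift [   0.3    0.7 -104.5] turn [-0.002  0.002  0.   ]
```

Both fits put the box within about 1 mm of centre. I'll release it and rise.

Emit:
{"method": "play_rows", "body": {
  "moves": [
    [[0,0,0,0,0,0,190],[0,0,0,0,0,0,150],[0,0,0,0,0,0,130],[0,0,0,0,0,0,130],[0,0,0,0,0,0,130],[0,0,0,0,0,0,130],[0,0,-10,0,0,0,130],[0,0,-35,0,0,0,130],[0,0,-70,0,0,0,150],[0,0,-110,0,0,0,255],[0,0,-150,0,0,0,255],[0,0,-190,0,0,0,255],[0,0,-215,0,0,0,255],[0,0,-215,0,0,0,255],[0,0,-215,0,0,0,255]]
  ]
}}

```text
time: 6.25
tcp_pos: [512.4, -66.0, 260.7]
tcp_rot: [3.141, -0.001, 0.129]
wrist_force: [-0.0, -0.5, -0.4]
gripper_width: 0.3
```

```bash
python3 - <<'E'
from h import *
im=env.read_camera('scene'); cv2.imwrite('pics/scene3.png',np.clip(im[:,:,::-1]*1.8,0,255).astype('u1'))
im=env.read_camera('top'); cv2.imwrite('pics/top3.png',np.clip(im[:,:,::-1]*1.8,0,255).astype('u1'))
print([(d['at'],d['p']) for d in env.place_of('top','grip')],[(d['at'],d['p']) for d in env.place_of('scene','grip')],[(d['at'],d['p']) for d in env.place_of('scene','paddle')],[(d['at'],d['p']) for d in env.place_of('top','paddle')])
P=[[592,30.5,200],[511.6,-65.1,79]]
print(proj('top',P),proj('scene',P))
delta((592,30.5,225),.129);delta((590,30.5,150),.129)
E
```

```text
[([341.1, 198.5], 0.25)] [([246.9, 191.4], 0.57), ([364.0, 290.0], 0.17)] [([322.8, 156.7], 0.73)] [([292.8, 219.3], 0.95)]
[[294.25895827 222.70992293]
 [348.97981552 273.14556263]] [[319.89358476 155.16648584]
 [249.63275003 191.05686276]]
t 6.55 tcp [511.8 -65.9 258.7] [-3.141e+00  3.000e-03  1.290e-01] F [ 0.3 -0.6  0.4] w 0.4
shift [ 92.1 -85.3  33.6] turn [-0.001  0.003 -0.   ]
t 6.55 tcp [511.8 -65.9 258.7] [-3.141e+00  3.000e-03  1.290e-01] F [ 0.3 -0.6  0.4] w 0.4
shift [ 90.3 -85.4 108.6] turn [-0.001  0.003 -0.   ]
```

View pics/scene3.png

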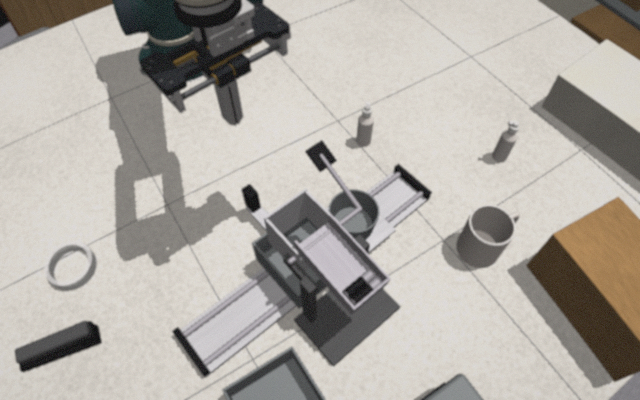

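View pics/top3.png

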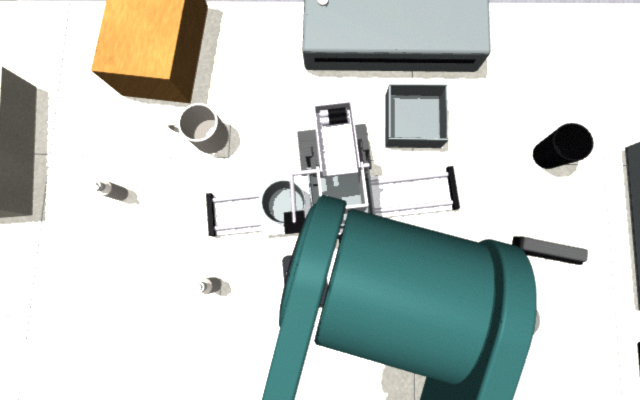

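The scene picture shows the grip at about (250,192) and the paddle at (320,156), both where predicted. I'll move over the paddle and press.

Emit:
{"method": "play_rows", "body": {
  "moves": [
    [[30,-28,0,0,0,0,255],[60,-57,5,0,0,0,255],[92,-85,20,0,0,0,255],[92,-85,35,0,0,0,255],[92,-85,48,0,0,0,255],[91,-85,58,0,0,0,255],[90,-85,66,0,0,0,255],[89,-85,74,0,0,0,255],[88,-85,82,0,0,0,255],[87,-85,90,0,0,0,255],[86,-85,98,0,0,0,255],[85,-85,106,0,0,0,255],[85,-85,109,0,0,0,255],[85,-85,109,0,0,0,255],[85,-85,109,0,0,0,255],[85,-85,109,0,0,0,255],[85,-85,109,0,0,0,255],[85,-85,109,0,0,0,255],[85,-85,109,0,0,0,255],[85,-85,109,0,0,0,255]]
  ]
}}

```text
time: 8.55
tcp_pos: [585.8, 29.1, 151.5]
tcp_rot: [3.141, -0.0, 0.129]
wrist_force: [-0.9, -1.8, 1.8]
gripper_width: 0.3
```

```bash
python3 - <<'E'
from h import *
for c in ('scene','top'):
  im=env.read_camera(c); im=im[90:290,260:430] if c=='top' else im[100:300,190:390]
  im=cv2.resize(im,None,fx=3,fy=3,interpolation=cv2.INTER_CUBIC)
  cv2.imwrite(f'pics/{c}4.png',np.clip(im[:,:,::-1]*1.8,0,255).astype('u1'))
E
```

```text
(no output)
```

View pics/scene4.png

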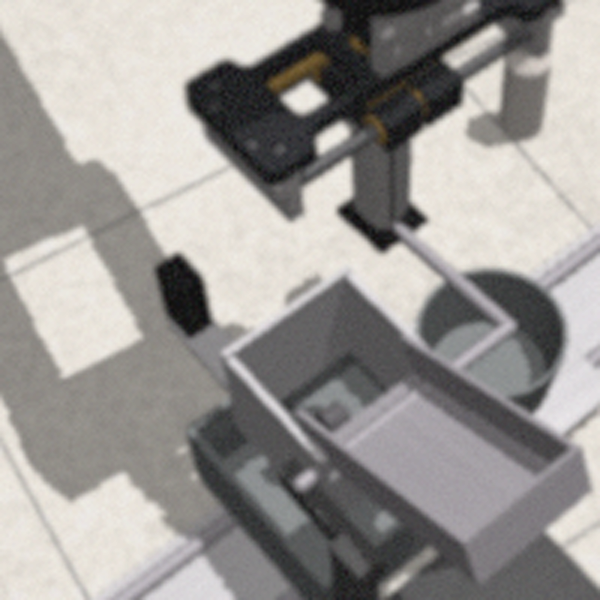

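View pics/top4.png

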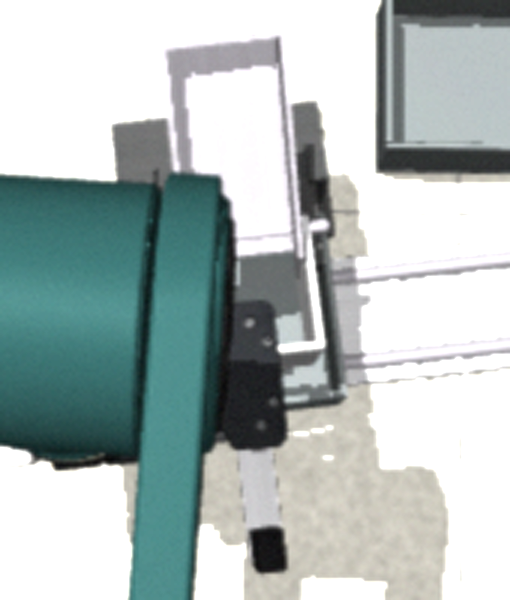

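The pan is tipped and empty, and the grip hasn't moved. I'll lift slowly and move aside to look in the box.

Emit:
{"method": "play_rows", "body": {
  "moves": [
    [[0,0,-8,0,0,0,255],[1,0,-16,0,0,0,255],[2,0,-26,0,0,0,255],[4,0,-36,0,0,0,255],[6,0,-46,0,0,0,255],[6,0,-58,0,0,0,255],[6,0,-80,0,0,0,255],[6,0,-110,0,0,0,255],[-30,0,-120,0,0,0,255],[-70,0,-120,0,0,0,255],[-110,-30,-120,0,0,0,255],[-150,-60,-120,0,0,0,255],[-180,-90,-120,0,0,0,255],[-200,-130,-120,0,0,0,255],[-220,-170,-120,0,0,0,255],[-220,-210,-120,0,0,0,255],[-220,-210,-120,0,0,0,255],[-220,-210,-120,0,0,0,255]]
  ]
}}

```text
time: 10.45
tcp_pos: [340.1, 209.4, 271.7]
tcp_rot: [3.141, 0.001, 0.131]
wrist_force: [-0.2, 0.1, -0.7]
gripper_width: 0.1
```

```bash
python3 - <<'E'
from h import *
for c in ('scene','top'):
  im=env.read_camera(c); im=im[90:290,260:430] if c=='top' else im[130:330,190:390]
  im=cv2.resize(im,None,fx=3,fy=3,interpolation=cv2.INTER_CUBIC)
  cv2.imwrite(f'pics/{c}5.png',np.clip(im[:,:,::-1]*2.2,0,255).astype('u1'))
  for q in ('cell_a','grip'): print(c,q,[(np.round(d['at']),round(d['p'],2)) for d in env.place_of(c,q)])
P=[[512.2,-65.9,79],[661,-46.5,39]]
print(proj('top',P),proj('scene',P),env.state()['time'],env.state()['tcp_pos'])
E
```

```text
scene cell_a [(array([293., 242.]), 0.52)]
scene grip [(array([252., 189.]), 0.95)]
top cell_a []
top grip [(array([350., 272.]), 0.96)]
[[349.41152513 272.83495639]
 [340.13767753 198.01929563]] [[249.39343585 191.49864635]
 [303.87568524 260.5400233 ]] 10.75 [341.08835972 208.16154272 271.43545687]
```

View pics/scene5.png

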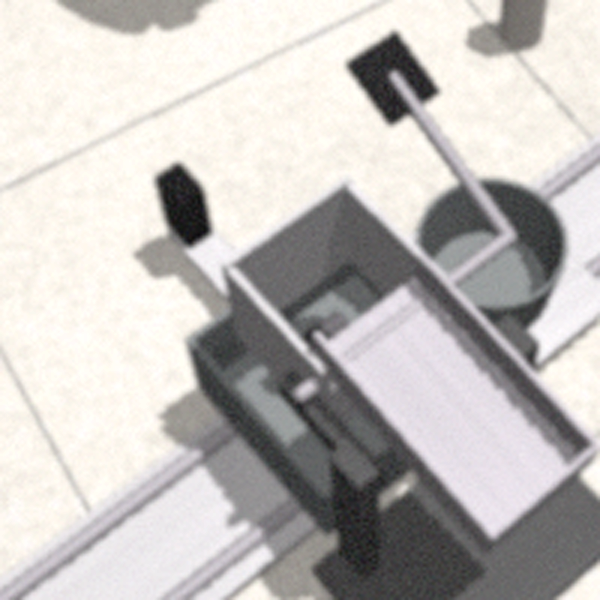

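View pics/top5.png

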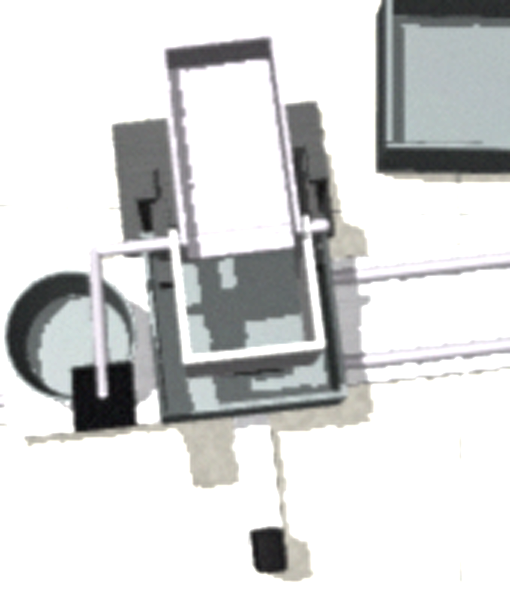

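The pan is empty, the paddle is back up and the grip is at its target. The cells themselves aren't clearly visible from here, except a possible one at scene (293,242). I'll check down the duct with the wrist camera.

```bash
python3 - <<'E'
from h import *
M=np.array(env.calibration('wrist')['world_to_cam']); C=-M[:3,:3].T@M[:3,3]
s=env.state(); A=Ro.from_euler('xyz',s["tcp_rot"])
print('cam in tool',A.inv().apply(C-s['tcp_pos']),'view dir tool',A.inv().apply(M[2,:3]))
delta((560,-60,290),.129)
E
```

```text
cam in tool [  73.55496633    0.37386838 -180.22993397] view dir tool [-2.52395016e-01  5.79053567e-04  9.67624111e-01]
t 10.75 tcp [341.1 208.2 271.4] [3.141 0.    0.126] F [0.8 0.7 0.1] w 0.1
shift [183.4 293.6 -18.5] turn [ 0.     0.    -0.003]
```

Emit:
{"method": "play_rows", "body": {
  "moves": [
    [[20,35,-10,0,0,0,255],[40,75,-18,0,0,0,255],[70,115,-18,0,0,0,255],[100,155,-18,0,0,0,255],[130,190,-18,0,0,0,255],[160,225,-18,0,0,0,255],[180,260,-18,0,0,0,255],[195,290,-18,0,0,0,255],[205,292,-18,0,0,0,255],[205,292,-18,0,0,0,255],[205,292,-18,0,0,0,255]]
  ]
}}

```text
time: 11.85
tcp_pos: [581.0, -53.7, 289.5]
tcp_rot: [-3.141, 0.001, 0.129]
wrist_force: [-0.4, -0.4, 0.3]
gripper_width: 0.1
```

```bash
python3 - <<'E'
from h import *
delta((560,-60,290),.129)
im=env.read_camera('wrist'); cv2.imwrite('pics/wrist6.png',np.clip(im[:,:,::-1]*2.,0,255).astype('u1'))
print([(d['at'],d['p']) for d in env.place_of('wrist','cell_a')])
for z in (32,86): print(proj('wrist',[w((661,-46.5,.129,0),'b',(a,b,z)) for a,b in ((-56,-56),(-56,56),(56,56),(56,-56))]).round().tolist())
E
```

```text
t 11.85 tcp [581.  -53.7 289.5] [-3.141e+00  1.000e-03  1.290e-01] F [-0.4 -0.4  0.3] w 0.1
shift [-21.7   3.6  -0.5] turn [-0.001  0.001  0.   ]
[([318.4, 134.8], 0.92)]
[[354.0, 156.0], [281.0, 156.0], [279.0, 77.0], [357.0, 77.0]]
[[360.0, 160.0], [277.0, 160.0], [274.0, 70.0], [363.0, 70.0]]
```

View pics/wrist6.png

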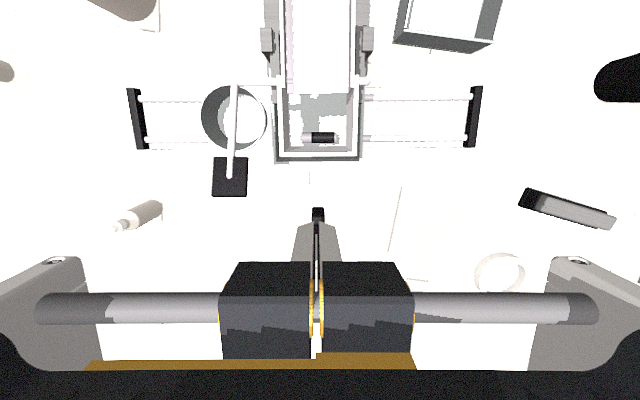

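```bash
python3 - <<'E'
import cv2
im=cv2.imread('pics/wrist6.png')[40:190,240:400]; cv2.imwrite('pics/w6z.png',cv2.resize(im,None,fx=4,fy=4,interpolation=cv2.INTER_CUBIC))
E
```

```text
(no output)
```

View pics/w6z.png

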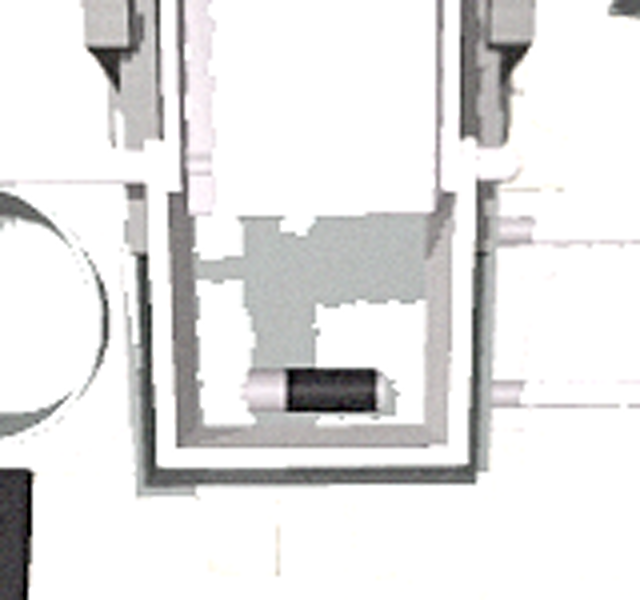

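One cell is clearly in the box, at wrist pixel (318,137). I'll back off to see beneath the pan lip for the other one.

Emit:
{"method": "play_rows", "body": {
  "moves": [
    [[-30,0,0,0,0,0,255],[-65,0,0,0,0,0,255],[-95,0,0,0,0,0,255],[-95,0,0,0,0,0,255],[-95,0,0,0,0,0,255]]
  ]
}}

```text
time: 12.45
tcp_pos: [486.9, -65.5, 290.6]
tcp_rot: [3.141, -0.003, 0.13]
wrist_force: [-0.2, -0.1, -0.5]
gripper_width: 0.9
```

```bash
python3 - <<'E'
from h import *
im=env.read_camera('wrist')
print([(d['at'],d['p']) for d in env.place_of('wrist','cell_a')])
print(proj('wrist',[w((661,-46.5,.129,0),'b',(a,b,32)) for a,b in ((-56,-56),(-56,56),(56,56),(56,-56))]).round().tolist())
im=np.clip(im[0:150,240:400,::-1]*1.6,0,255).astype('u1')
cv2.imwrite('pics/w7.png',cv2.resize(im,None,fx=4,fy=4,interpolation=cv2.INTER_CUBIC))
E
```

```text
[([318.6, 69.9], 0.55)]
[[356.0, 90.0], [279.0, 90.0], [276.0, 1.0], [360.0, 1.0]]
```

View pics/w7.png

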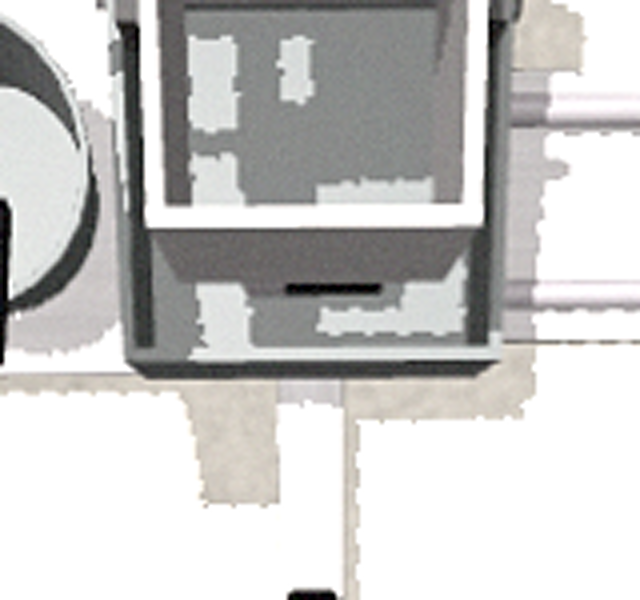

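Only one cell shows so far. I need to find the second.

```bash
python3 - <<'E'
from h import *
im=env.read_camera('scene')
print([(d['bbox'],d['p']) for d in env.find_in('scene','cell_a')])
pp=(661,-46.5,.129,0)
print(proj('scene',[w(pp,'b',(-31,0,39)),w(pp,'b',(48,0,39)),w(pp,'b',(-31,25,39)),w(pp,'b',(-31,-25,39))]).round().tolist())
cr=im[180:320,220:400,::-1]
cv2.imwrite('pics/s8.png',cv2.resize(np.clip(255*(cr/255.)**.6,0,255).astype('u1'),None,fx=4,fy=4,interpolation=cv2.INTER_CUBIC))
im=env.read_camera('top')
print([(d['bbox'],d['p']) for d in env.find_in('top','cell_a')])
cr=im[80:230,290:420,::-1]
cv2.imwrite('pics/t8.png',cv2.resize(np.clip(255*(cr/255.)**.8,0,255).astype('u1'),None,fx=4,fy=4,interpolation=cv2.INTER_CUBIC))
E
```

```text
[]
[[293.0, 248.0], [322.0, 281.0], [304.0, 240.0], [281.0, 257.0]]
[]
```

View pics/s8.png

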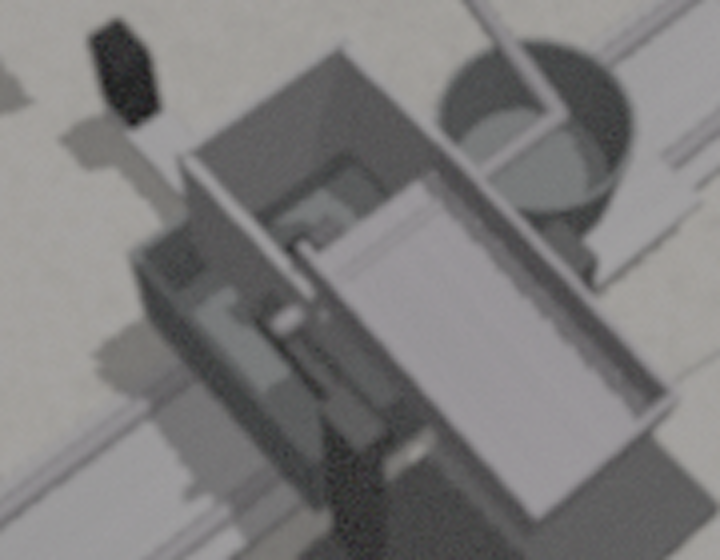

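View pics/t8.png

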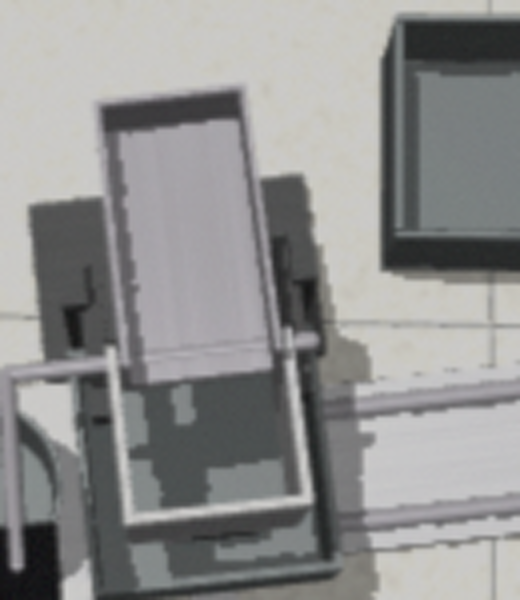

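Emit:
{"method": "play_rows", "body": {
  "moves": [
    [[0,0,0,0,0.1,0,255],[5,0,0,0,0.2,0,255],[10,0,0,0,0.3,0,255],[10,0,0,0,0.4,0,255],[10,0,0,0,0.4,0,255],[10,0,0,0,0.4,0,255]]
  ]
}}

```text
time: 13.35
tcp_pos: [497.0, -65.2, 289.6]
tcp_rot: [3.141, -0.399, 0.128]
wrist_force: [0.2, -0.2, 0.5]
gripper_width: 0.5
```

```bash
python3 - <<'E'
from h import *
im=env.read_camera('wrist')
print([(d['at'],d['p']) for d in env.place_of('wrist','cell_a')])
print(proj('wrist',[w((661,-46.5,.129,0),'b',(a,b,32)) for a,b in ((-56,-56),(-56,56),(56,56),(56,-56))]).round().tolist())
cv2.imwrite('pics/w9f.png',im[:,:,::-1])
im=np.clip(im[60:210,240:400,::-1]*1.5,0,255).astype('u1')
cv2.imwrite('pics/w9.png',cv2.resize(im,None,fx=4,fy=4,interpolation=cv2.INTER_CUBIC))
E
```

```text
[([316.2, 148.8], 0.63)]
[[351.0, 170.0], [283.0, 170.0], [284.0, 105.0], [350.0, 105.0]]
```

View pics/w9.png

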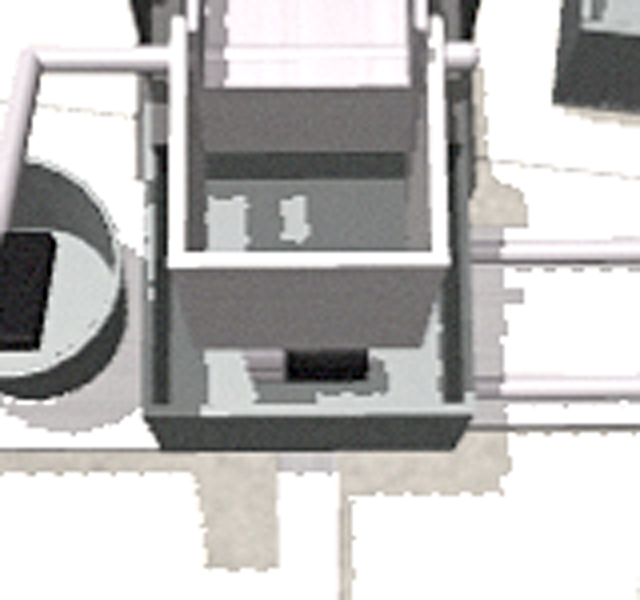

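View pics/w9f.png

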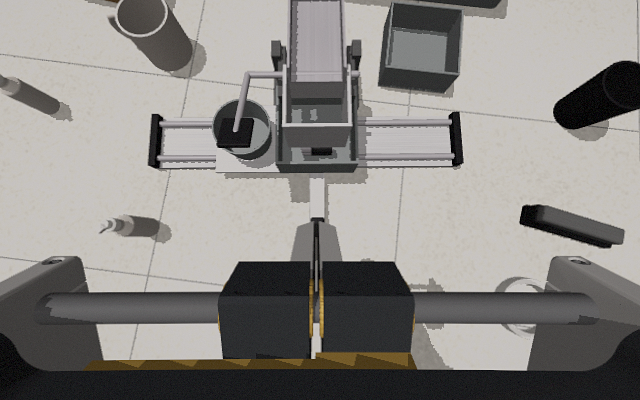

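Rear floor and rear wall are clear. The only floor I still can't see is the strips beside the duct walls, so I'll look from the left and from the right.

Emit:
{"method": "play_rows", "body": {
  "moves": [
    [[15,-20,6,0,-0.1,0,255],[35,-45,14,0,-0.2,0,255],[55,-75,22,0,-0.3,0,255],[75,-105,30,0,-0.4,0,255],[83,-117,35,0,-0.4,0,255],[83,-117,35,0,-0.4,0,255],[83,-117,35,0,-0.4,0,255]]
  ]
}}

```text
time: 14.15
tcp_pos: [571.5, 62.3, 289.9]
tcp_rot: [3.141, -0.0, 0.129]
wrist_force: [0.7, 0.4, 0.4]
gripper_width: 0.8
```

```bash
python3 - <<'E'
from h import *
im=env.read_camera('wrist')
print([(d['at'],d['p']) for d in env.place_of('wrist','cell_a')])
q=proj('wrist',[w((661,-46.5,.129,0),'b',(a,b,32)) for a,b in ((-56,-56),(-56,56),(56,56),(56,-56))]); print(q.round().tolist())
x,y=q.mean(0).astype(int); y=max(y,75); print(x-80,y-75)
im=np.clip(im[y-75:y+75,max(x-80,0):x+80,::-1]*1.5,0,255).astype('u1')
cv2.imwrite('pics/w10.png',cv2.resize(im,None,fx=4,fy=4,interpolation=cv2.INTER_CUBIC))
E
```

```text
[([401.3, 142.1], 0.79), ([397.6, 228.4], 0.65)]
[[429.0, 159.0], [356.0, 159.0], [359.0, 81.0], [437.0, 81.0]]
314 44
```

View pics/w10.png

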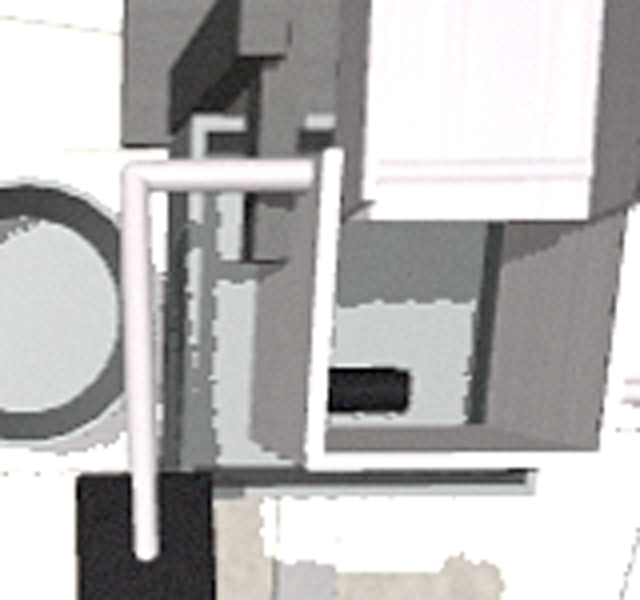

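The left strip is clear. The second detection at (398,228) falls on the grip block. Next, the right side.

Emit:
{"method": "play_rows", "body": {
  "moves": [
    [[0,35,0,0,0,0,255],[0,75,0,0,0,0,255],[0,115,0,0,0,0,255],[0,155,0,0,0,0,255],[0,195,0,0,0,0,255],[0,230,0,0,0,0,255],[0,240,0,0,0,0,255],[0,240,0,0,0,0,255],[0,240,0,0,0,0,255]]
  ]
}}

```text
time: 15.15
tcp_pos: [601.6, -175.0, 290.9]
tcp_rot: [3.141, -0.002, 0.128]
wrist_force: [0.6, 0.1, 0.6]
gripper_width: 0.4
```

```bash
python3 - <<'E'
from h import *
im=env.read_camera('wrist')
print([(d['at'],d['p']) for d in env.place_of('wrist','cell_a')])
q=proj('wrist',[w((661,-46.5,.129,0),'b',(a,b,32)) for a,b in ((-56,-56),(-56,56),(56,56),(56,-56))]); print(q.round().tolist())
x,y=q.mean(0).astype(int); y=max(y,75); print(x-80,y-75)
cv2.imwrite('pics/w11f.png',im[:,:,::-1])
im=np.clip(im[y-75:y+75,max(x-80,0):x+80,::-1]*1.5,0,255).astype('u1')
cv2.imwrite('pics/w11.png',cv2.resize(im,None,fx=4,fy=4,interpolation=cv2.INTER_CUBIC))
E
```

```text
[([229.3, 139.1], 0.54)]
[[275.0, 159.0], [201.0, 159.0], [193.0, 81.0], [272.0, 81.0]]
155 44
```

View pics/w11.png

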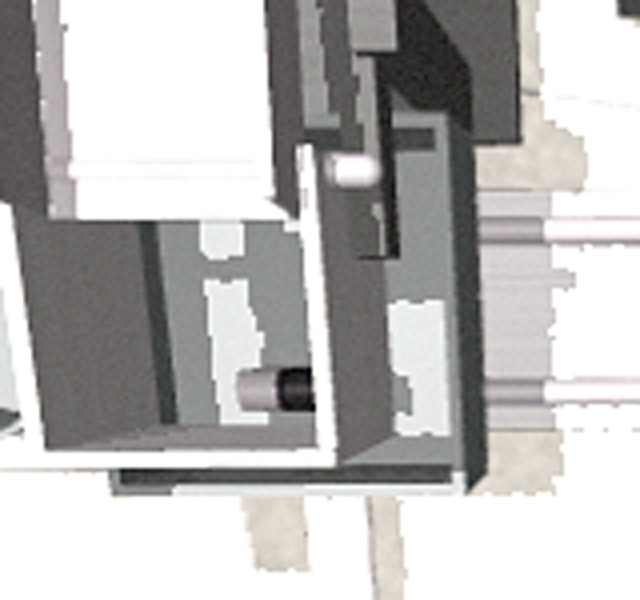

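View pics/w11f.png

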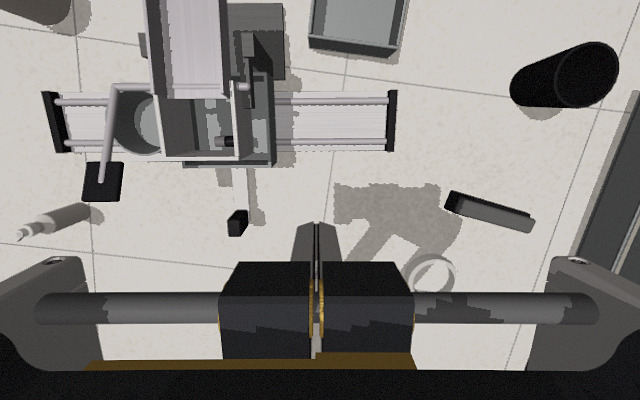

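Both side strips are clear and there's still only one cell in the box. I'll check the pan and the area around it.

Emit:
{"method": "play_rows", "body": {
  "moves": [
    [[25,-30,-5,0,0,0,255],[50,-60,-10,0,0,0,255],[75,-90,-10,0,0,0,255],[95,-115,-10,0,0,0,255],[100,-120,-10,0,0,0,255],[100,-120,-10,0,0,0,255],[100,-120,-10,0,0,0,255]]
  ]
}}

```text
time: 15.95
tcp_pos: [685.6, -43.7, 299.8]
tcp_rot: [3.141, 0.0, 0.129]
wrist_force: [-0.1, -0.4, 0.6]
gripper_width: 0.5
```

```bash
python3 - <<'E'
from h import *
im=env.read_camera('wrist')
print([(d['at'],d['p']) for d in env.place_of('wrist','cell_a')],env.state()['tcp_pos'])
cv2.imwrite('pics/w12f.png',im[:,:,::-1])
im=im[0:260,200:440,::-1]
cv2.imwrite('pics/w12.png',cv2.resize(im,None,fx=2.3,fy=2.3,interpolation=cv2.INTER_CUBIC))
E
```

```text
[([314.2, 203.9], 0.67), ([313.5, 203.2], 0.42)] [685.44685774 -44.68089567 300.13312904]
```

View pics/w12.png

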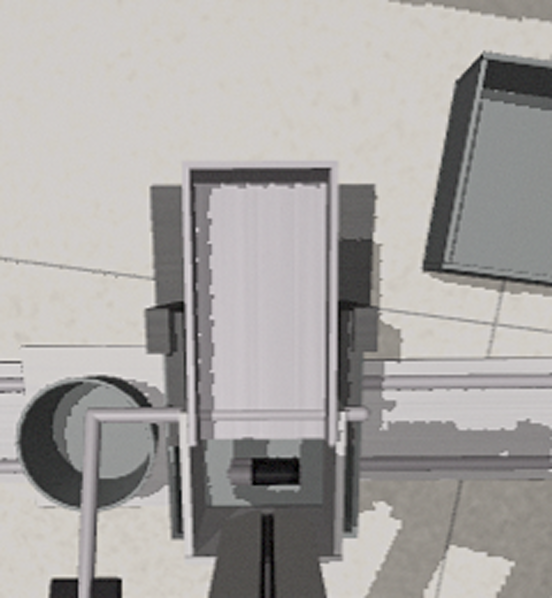

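```bash
python3 - <<'E'
from h import *
pp=(661,-46.5,.129,0)
for z in (39,46,60): print(z,proj('wrist',[w(pp,'b',(a,0,z)) for a in (-50,-40,-30,-20,-10,0)]).round(1).tolist())
import numpy as np
# cell pixel in this view (cropped 2.3x, off 200)
print('cell ends',200+np.array([232,298])/2.3, np.array([455,485])/2.3)
im=cv2.imread('pics/w12f.png')[150:260,250:380]
cv2.imwrite('pics/w12z.png',cv2.resize(np.clip(im*1.8,0,255).astype('u1'),None,fx=6,fy=5,interpolation=cv2.INTER_CUBIC))
E
```

```text
39 [[314.6, 216.2], [314.6, 210.3], [314.6, 204.4], [314.6, 198.4], [314.5, 192.4], [314.5, 186.2]]
46 [[314.6, 217.6], [314.6, 211.6], [314.6, 205.6], [314.5, 199.6], [314.5, 193.4], [314.5, 187.2]]
60 [[314.6, 220.5], [314.6, 214.4], [314.5, 208.2], [314.5, 201.9], [314.5, 195.6], [314.5, 189.2]]
cell ends [300.86956522 329.56521739] [197.82608696 210.86956522]
```

View pics/w12z.png

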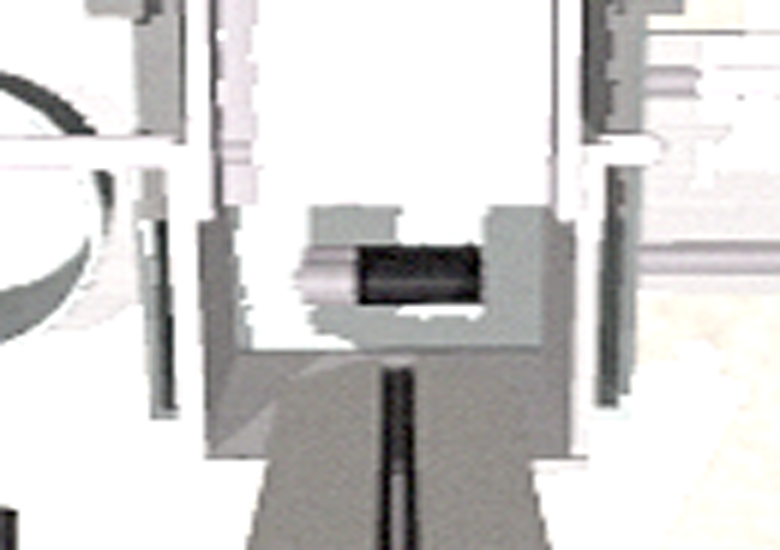

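The cell silhouette in this view is about 12 px thick, where a single cell should be about 9 px. The silver end also shows a seam, and there are two detections at the same spot, so this may be two stacked cells. I'll take a closer, more oblique view.

Emit:
{"method": "play_rows", "body": {
  "moves": [
    [[-5,0,10,0,-0.1,0,255],[-12,0,25,0,-0.2,0,255],[-20,0,45,0,-0.3,0,255],[-22,0,65,0,-0.3,0,255],[-22,0,70,0,-0.3,0,255],[-22,0,70,0,-0.3,0,255],[-22,0,70,0,-0.3,0,255]]
  ]
}}

```text
time: 16.75
tcp_pos: [664.2, -47.1, 232.3]
tcp_rot: [3.14, 0.296, 0.127]
wrist_force: [0.4, 0.1, -0.4]
gripper_width: 0.7
```

```bash
python3 - <<'E'
from h import *
im=env.read_camera('wrist')
print([(d['at'].round(1) if hasattr(d['at'],'round') else d['at'],d['p']) for d in env.place_of('wrist','cell_a')],env.state()['tcp_pos'])
q=proj('wrist',[w((661,-46.5,.129,0),'b',(a,0,z)) for a,z in ((-30,39),(-30,53.5),(-30,32),(-40,39))]);print(q.round(1).tolist())
x,y=q[0].astype(int); y0=max(y-50,0); print(x-60,y0)
im=np.clip(im[y0:y0+100,x-60:x+60,::-1]*1.8,0,255).astype('u1')
cv2.imwrite('pics/w13.png',cv2.resize(im,None,fx=6,fy=6,interpolation=cv2.INTER_CUBIC))
E
```

```text
[] [664.48466264 -46.77850163 232.68248388]
[[314.7, 160.6], [314.7, 165.4], [314.7, 158.5], [314.7, 167.5]]
254 110
```

View pics/w13.png

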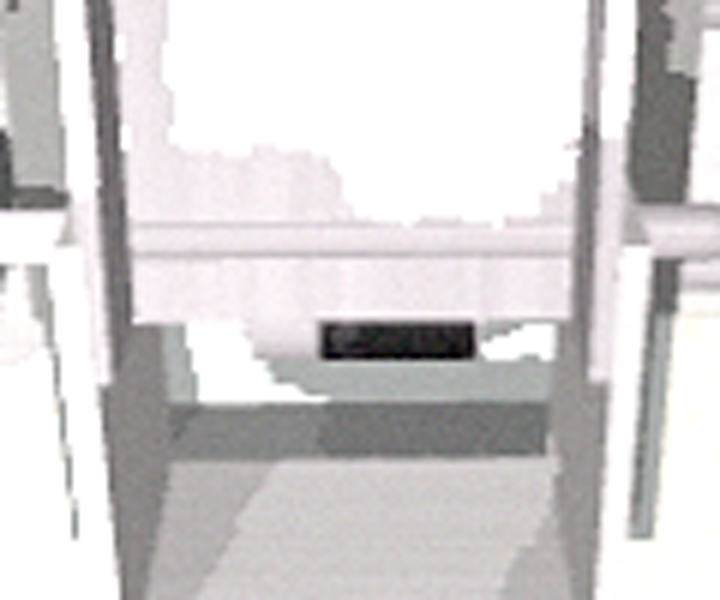

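Emit:
{"method": "play_rows", "body": {
  "moves": [
    [[-15,0,5,0,0,0,255],[-29,0,9,0,0,0,255],[-29,0,9,0,0,0,255],[-29,0,9,0,0,0,255],[-29,0,9,0,0,0,255]]
  ]
}}

```text
time: 17.35
tcp_pos: [634.7, -50.3, 230.2]
tcp_rot: [3.141, 0.298, 0.129]
wrist_force: [0.1, -0.0, -0.2]
gripper_width: 1.0
```

```bash
python3 - <<'E'
from h import *
im=env.read_camera('wrist')
print([(d['at'],d['p']) for d in env.place_of('wrist','cell_a')],env.state()['tcp_pos'])
q=proj('wrist',[w((661,-46.5,.129,0),'b',(a,0,z)) for a,z in ((-30,39),(-30,53.5),(-30,32),(-40,39))]);print(q.round(1).tolist())
x,y=q[0].astype(int); y0=max(y-50,0); print(x-60,y0)
im=np.clip(im[y0:y0+100,x-60:x+60,::-1]*1.3,0,255).astype('u1')
cv2.imwrite('pics/w14.png',cv2.resize(im,None,fx=6,fy=6,interpolation=cv2.INTER_CUBIC))
E
```

```text
[([315.0, 142.1], 0.57), ([316.1, 138.9], 0.48)] [634.61570414 -50.21825064 229.48120572]
[[315.1, 139.0], [315.1, 143.3], [315.1, 137.0], [315.1, 146.5]]
255 88
```

View pics/w14.png

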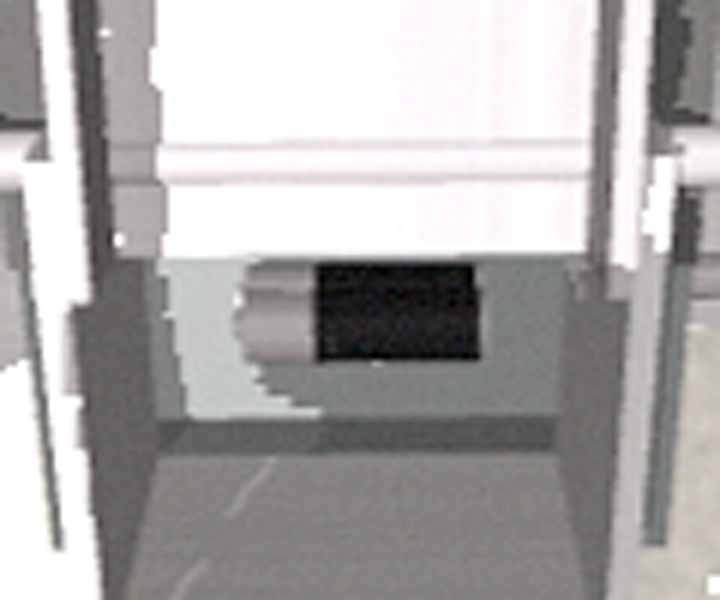

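This view shows two cells lying stacked: two silver ends with a seam between them. They are detected at rows 138.9 and 142.1, and I predicted 139.0 for the lower cell and 143.3 for the upper. Both are well below the rim and in the box. I'll retreat and do a final check.

Emit:
{"method": "play_rows", "body": {
  "moves": [
    [[0,0,-25,0,0.1,0,255],[0,0,-55,0,0.2,0,255],[-20,0,-70,0,0.3,0,255],[-50,0,-70,0,0.3,0,255],[-80,0,-55,0,0.3,0,255],[-80,0,-55,0,0.3,0,255],[-80,0,-55,0,0.3,0,255]]
  ]
}}

```text
time: 18.15
tcp_pos: [574.4, -58.0, 305.9]
tcp_rot: [3.141, -0.001, 0.129]
wrist_force: [-0.3, 0.3, 0.1]
gripper_width: 0.1
```

```bash
python3 - <<'E'
from h import *
im=env.read_camera('wrist')
print([(d['at'],d['p']) for d in env.place_of('wrist','cell_a')])
q=proj('wrist',[w((661,-46.5,.129,0),'b',l) for l in ((-30,0,39),(-30,0,53.5),(-60,60,86),(-60,-60,86),(-150,0,79))]);print(q.round(1).tolist())
im=np.clip(im[:220,200:440,::-1]*1.3,0,255).astype('u1')
cv2.imwrite('pics/w15.png',cv2.resize(im,None,fx=3,fy=2.7,interpolation=cv2.INTER_CUBIC))
print([(d['at'],d['p']) for d in env.place_of('wrist','grip')])
s=env.state(); print(s['time'],s['tcp_pos'],s['wrist_force'])
E
```

```text
[([313.9, 130.2], 0.76)]
[[315.2, 134.0], [315.1, 134.4], [272.3, 157.3], [358.0, 157.3], [315.2, 216.7]]
[([312.9, 219.7], 0.79)]
18.3 [575.64664493 -57.97040526 305.50988884] [-0.2705786  -0.49322173  1.03755193]
```

View pics/w15.png

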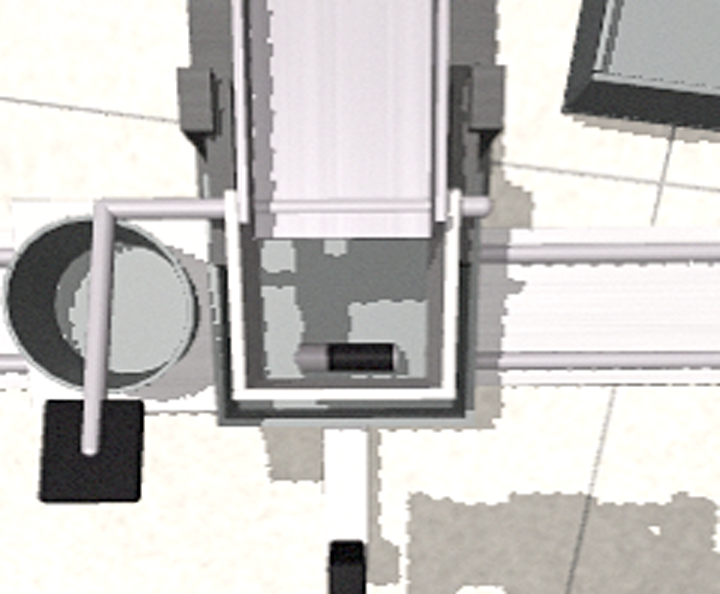

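The cells haven't moved, the box rim is symmetric about the duct and the arm is clear, so I'm handing in.

```bash
python3 -c "
from station import env
print(env.close_job())"
```

```text
the job is handed in; nothing more can be done
None
```

I pinched the carriage grip, slid the square box about 95 mm until it stood under the spout, and let go. Then I pressed the paddle about 50 mm down with shut fingers, held it for about 0.8 s, let it spring back and moved the arm clear. I handed the job in at about 18.3 s.

**Last checks:**
- **Box:** two fits put it within about 1 mm of centre along the rail, and later wrist views showed it and the grip still in place.
- **Pan and paddle:** the pan was empty and the paddle was back up.
- **Arm:** the gripper ended clear of everything, and no force reading passed about 7 N.
- **Cells:** most views showed what looked like a single cell in the box. A closer oblique view showed two, one lying on top of the other, with two silver ends and a seam between them. The two detections matched their predicted heights to about 1 px, well below the rim.

**Less certain:** stacking like that is an unusual resting position. The pile stayed put through every view over about 8 s. The last picture, taken from almost straight above, could only show the upper cell.

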